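# Tamp the ceramic packing level in the filter cell

## Task

In the white filter cell with the grey ceramic blocks, two terracotta round pieces still stand proud. Pick up the tamper with the square red foot and press both round pieces down with it, level with the blocks, without touching the round pieces with the gripper. Then stand the tamper back upright on the bench and let go of it.

Things in the scene. Friction and masses are not known exactly. Their poses are not given: they have to be found in the camera images.
- tamper: Hand tamper standing on the bench: square red foot 80 x 80 x 12 mm with a square light-wood handle 28 x 28 mm rising from its middle, 12 to 105 mm above the underside; 0.28 to 0.46 kg. Origin at the centre of the underside, z up along the handle, x and y square to its sides. The white round pestle, 110 mm tall, nearby is not the tool.
- cell: White open-topped box fixed to the bench: outside 152 (x) x 132 (y) x 60 mm high, walls and floor 6 mm. Origin at the centre of its underside, z up. Inside lie eight loose grey ceramic blocks 30 mm tall (tops 36 mm above the origin) and the two terracotta rounds. A like white cell full of black charcoal on the other side of the bench needs nothing.
- round_a: Loose terracotta cylinder, 32 mm thick, 36 mm long, lying along the cell's x near x = -22 mm of the cell. Origin at its centre. It rides on the edges of two blocks, centre 47 mm above the cell's underside (top 63 mm, 27 mm proud of the blocks); pressed with a few newtons it parts the blocks and drops between them to the floor, centre then 22 mm, top 38 mm.
- round_b: Loose terracotta cylinder, 32 mm thick, 36 mm long, lying along the cell's x near x = +22 mm of the cell. Origin at its centre. It rides on the edges of two blocks, centre 47 mm above the cell's underside (top 63 mm, 27 mm proud of the blocks); pressed with a few newtons it parts the blocks and drops between them to the floor, centre then 22 mm, top 38 mm.
Mind the look-alikes: they are no part of the job. Of the things that look like the tamper, take the one that is farthest to the robot's right at the start.

How it is judged:
On the way, in this order (a step that is already met when the one before it is completed fails the run):
1. the tamper is lifted off the bench (height (world z) of tamper above 0.05 m and contact force between the fingers and tamper above 1 N), for 0.2 s.
2. the tamper, held in the gripper, is down in the cell and both round pieces are down level with the blocks (centre less than 31 mm above the cell's underside) (z of each of round_a, round_b in the frame of cell below 0.031 m and horizontal distance between tamper and cell below 0.05 m and z of tamper in the frame of cell below 0.055 m and contact force between the fingers and tamper above 1 N), for 0.2 s.
At the end, for the whole second after the job is handed in: Both round pieces are in the cell (within 85 mm of its centre), level with the blocks: centres less than 31 mm above its underside (fully down is 22). The tamper stands released on the bench, upright within 10 degrees, foot within 12 mm of it. All at rest (z of each of round_a, round_b in the frame of cell below 0.031 m and horizontal distance between each of round_a, round_b and cell below 0.085 m and height (world z) of tamper below 0.012 m and angle between tamper's own z axis and vertical below 0.17 rad and linear speed of each of tamper, round_a, round_b below 0.02 m/s); the robot touches nothing.
It fails at once if the gripper's fingers press on a round piece (contact force between the fingers and round_a above 1 N or contact force between the fingers and round_b above 1 N).
It also fails if it takes over 48 s, if anything falls off the work surface, if the arm or the gripper's body presses on something with over 40 N, if the wrist force passes 120 N, or if a joint passes its speed limit or range.

## Robot

A 7-joint arm with a two-finger parallel gripper is mounted at the origin on the work surface. World frame = base frame: x ahead of the robot, y to its left, z up, the work surface at z = 0. Lengths are in m, angles in rad, forces in N, time in s.
With the tool pointing down it reaches from about 0.4 to 0.875 m from the base axis. Payload 19.3 kg.
Tool frame: the origin (TCP) lies at the very end of the fingers, on their centre line; the grasp point (between the pads) lies 19 mm behind it; z points along the fingers, y is the direction in which the jaws open and shut (so a half turn about z gives the same grasp; the last joint's range is limited). The gripper opens to 85 mm and grips with 20 to 120 N. Pads are 22 mm wide; open, the fingers measure 114 mm over their backs; the gripper's body (76 mm by 85 mm) begins 54 mm behind the grasp point. The pads swing forward as they close: fully open they stand 13 mm farther back than shut.
Start: joints at [1.092, 0.521, -0.036, 1.599, 0.021, 1.021, -0.113], TCP at [0.248, -0.574, 0.231] pointing down, gripper open.
Joint ranges: [-2.91, 2.91], [-0.3, 2.13], [-1.5, 1.42], [0.17, 2.43], [-1.26, 4.41], [0.16, 1.93], [-2.52, 2.52]. Speed limits (rad/s): [1.89, 1.89, 2.39, 2.39, 3.01, 3.01, 3.01].

## Interface

Orientations are given as [roll, pitch, yaw] about the fixed x, y, z axes, in that order (R = Rz(yaw) Ry(pitch) Rx(roll)).
In Python, from workcell import bot, grab_frame, calibration, workorder gives the robot as it stands.
- The arm moves only by the tool move_arm, never from a script. Its arguments are lists of equal length, an entry for each row: "jaw": the closure in counts, from 0 (fully open) to 255 (shut); "dp": the shift along the tool's x, y, z in units of 800 mm (1.0 is 800 mm), a list of three; "rotation": the turn, a rotation vector about the tool's x, y, z in units of pi rad (1.0 is pi rad), a list of three. In form: {"jaw": [jaw, ...], "dp": [[dx, dy, dz], ...], "rotation": [[rx, ry, rz], ...]}. A call has 1 to 10 rows; each row shifts and turns the commanded pose from where the row before left it, along the tool's axes as they then stand; what a row does not reach is not made up. A row lasts 1/8 s, in which the tool goes at most 62.5 mm and 10.7 degrees, less where a joint would pass 70% of its speed; a pose out of reach is approached as far as the arm can. A call with a number of a shift or a turn outside -1 to 1 is refused whole. A call with a gripper value outside its range is refused whole. The fingers move at their own pace and stop on an object; "squeeze" is the grip in N (left out, the last holds). Time passes only in rows, so rows that do not move let the fingers close. It gives the time, the measured TCP pose, the force and the opening at its end, in the units of the state.
- bot.observe(): the state, without advancing time (a new reading comes with each control period).
- grab_frame(name): name is "scene" or "top" or "wrist"; returns the picture (400x640x3 uint8, blue, green, red); there is no depth.
- calibration(name): a dict with "camera_matrix" (3x3 intrinsics, pixels), "dist" ([k1, k2, p1, p2, k3] as OpenCV has them; the pictures are not rectified), "T" (4x4, takes a point from camera to world coordinates). Camera axes: x right, y down, z forward; pixel columns grow to the right and rows downward; lengths in m; the calibration is good to about 2 mm. A picture is of the moment at which its call begins: read the wrist's pose just before it. calibration takes no time and is no camera call; for the wrist camera it gives the pose at the moment of the call.
- workorder.job_done(): hands the job in, once; it reports no verdict.
The state is a dict: "clock": time; "qpos": joint angles; "qd": joint speeds; "joint_efforts": joint torques, N m; "position": TCP position; "tool_rot": TCP orientation; "force": force on the tool from outside, world axes, zero at the start; "moment": the same for the moment, N m; "grip_width": finger opening in m.
Only numpy, scipy, OpenCV 4.12 (cv2) and the standard library are available. Lean on these libraries where they do the work, as an engineer would, in place of code of your own. Each camera call takes 0.05 s, during which the arm holds its last target. There are 200 camera calls.

## Working session

There is one attempt and no reset: what is moved stays moved. The work goes in short steps, Python scripts to look and compute and a tool call to move; the robot and the scene stay as the last step left them, time stands still between calls to the robot, and variables do not carry over. Pictures are saved under pics/ and viewed, about 8 in all and at most 12, crops included, and the job is handed in when it is done.

Besides the shell and the picture viewer there is one more tool, called after "Request:" as name(argument=value, ...) on one line, values as JSON. move_arm: Moves the arm, as the interface text tells. Shifts and turns lie within -1 to 1; 1 stands for 800 mm of shift or pi rad of turn. Its arguments: {"type":"object","properties":{"jaw":{"type":"array","items":{"type":"number"}},"dp":{"type":"array","items":{"type":"array","items":{"type":"number","minimum":-1,"maximum":1}}},"rotation":{"type":"array","items":{"type":"array","items":{"type":"number","minimum":-1,"maximum":1}}},"squeeze":{"type":"number"}},"required":["jaw","dp","rotation"]}

```bash
mkdir -p pics; ls; python3 - <<'E'
from workcell import bot, grab_frame, calibration
import cv2,numpy as np
s=bot.observe(); print(s['clock'],s['position'],s['tool_rot'],s['grip_width'])
for n in ('scene','top'):
    c=calibration(n); print(n,np.round(c['camera_matrix'],1).tolist(),c['dist'],np.round(c['T'],3).tolist())
    cv2.imwrite(f'pics/{n}0.png',grab_frame(n))
E
```

```text
pics
0.0 [ 0.24828755 -0.57320624  0.23072546] [-3.14046289e+00  7.45068457e-05  4.08785828e-01] 0.08570347254299548
scene [[479.9, 0.0, 315.7], [0.0, 479.9, 192.6], [0.0, 0.0, 1.0]] [-0.04803299  0.          0.          0.          0.        ] [[0.803, 0.445, -0.397, 0.983], [0.596, -0.598, 0.536, -0.513], [0.001, -0.666, -0.746, 0.819], [0.0, 0.0, 0.0, 1.0]]
top [[501.7, 0.0, 321.7], [0.0, 501.7, 198.2], [0.0, 0.0, 1.0]] [-0.00536816  0.          0.          0.          0.        ] [[-0.013, -0.985, 0.173, 0.384], [-1.0, 0.011, -0.011, 0.033], [0.009, -0.173, -0.985, 1.18], [0.0, 0.0, 0.0, 1.0]]
```

View pics/top0.png

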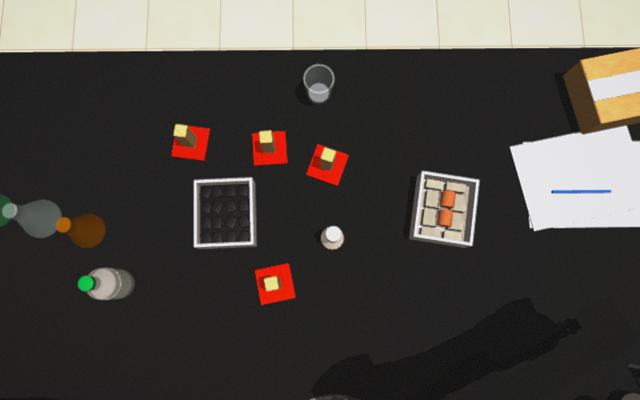

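View pics/scene0.png

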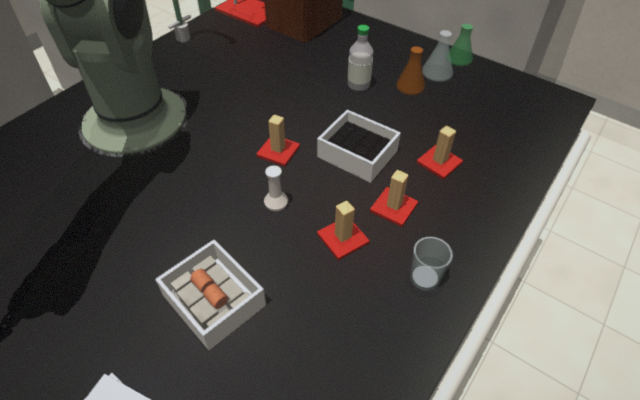

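Top view: red-foot tampers at px (190,142), (269,147), (328,163) and (275,284). The white pestle is at (333,237), the block cell at (446,208) and the charcoal cell at (225,212). Image right is −y, the robot's right, so the tamper at (328,163) is the farthest right and the one meant. Next I measure and check it in a crop.

```bash
cat > h.py <<'E'
import cv2,numpy as np
from workcell import bot, grab_frame, calibration
def ray(n,px,z,c=None):
    c=c or calibration(n); T=np.array(c['T'])
    u=cv2.undistortPoints(np.float64(px).reshape(-1,1,2),np.array(c['camera_matrix']),np.array(c['dist'])).reshape(-1,2)
    d=np.c_[u,np.ones(len(u))]@T[:3,:3].T; o=T[:3,3]
    return (o+d*((z-o[2])/d[:,2])[:,None])[:,:2]
def rect(p):
    (c,s,a)=cv2.minAreaRect(np.float32(p*1000)); return np.round(c,1),np.round(s,1),round(a,1)
def blobs(m,amin=100):
    cs,_=cv2.findContours(m.astype(np.uint8),cv2.RETR_EXTERNAL,cv2.CHAIN_APPROX_NONE)
    return [c.reshape(-1,2) for c in cs if cv2.contourArea(c)>amin]
E
python3 - <<'E'
from h import *
for n in('top','scene'):
    im=cv2.imread(f'pics/{n}0.png'); b,g,r=[im[...,i].astype(int) for i in range(3)]
    hsv=cv2.cvtColor(im,cv2.COLOR_BGR2HSV)
    red=(r>120)&(g<45)&(b<45)
    for c in blobs(red,200): print(n,'foot',c.mean(0).round(),rect(ray(n,c,.012)))
    h=hsv[...,0]
    ye=(h>20)&(h<35)&(hsv[...,1]>60)&(hsv[...,2]>(190 if n=='top' else 170))
    for c in blobs(ye,30): print(n,'handletop',c.mean(0).round(),rect(ray(n,c,.105)))
    te=(r>120)&(g>45)&(g<110)&(b<80)&(r-g>70)
    for c in blobs(te,60): print(n,'round',c.mean(0).round(),rect(ray(n,c,.055)))
    w=(im.min(2)>(165))
    for c in blobs(w,300): print(n,'white',c.mean(0).round(),rect(ray(n,c,.06)))
im=cv2.imread('pics/top0.png')
cv2.imwrite('pics/crop1.png',cv2.resize(im[115:265,290:490],None,fx=4,fy=4,interpolation=2))
E
```

```text
top foot [275. 284.] (array([391.6, 129.8]), array([81.1, 80.9]), 11.2)
top foot [327. 165.] (array([671.,   5.]), array([81.2, 81.5]), 69.7)
top foot [269. 148.] (array([713.6, 143.5]), array([81.2, 81.1]), 3.5)
top foot [192. 144.] (array([730. , 333.4]), array([81.4, 81.2]), 81.5)
top handletop [271. 283.] (array([391., 130.]), array([25.4, 24.9]), 9.7)
top handletop [328. 154.] (array([670.4,   5.2]), array([25.9, 23.8]), 70.4)
top handletop [266. 136.] (array([713.2, 143.4]), array([25.4, 24.4]), 0.5)
top handletop [180. 130.] (array([730.1, 333.8]), array([25. , 24.7]), 81.2)
top handletop [611. 105.] (array([ 779.5, -634. ]), array([60. , 44.5]), 71.5)
top handletop [594.  70.] (array([ 868.4, -613.6]), array([48.7, 50.7]), 11.2)
top round [ 64. 225.] (array([527.7, 599.7]), array([22.9, 30.1]), 73.5)
top white [223. 212.] (array([552.4, 242. ]), array([152.6, 132. ]), 1.9)
top white [446. 208.] (array([ 555.7, -262.1]), array([132.3, 152.9]), 80.3)
top white [581. 180.] (array([ 611.1, -582.4]), array([234.9, 303.1]), 7.7)
top white [615.  85.] (array([ 845.2, -685.4]), array
[... 560 characters left out ...]
, 3.5)
scene round [439. 161.] (array([742.8, 286.2]), array([76.3, 75.4]), 81.5)
scene round [279. 149.] (array([423.1,  94. ]), array([76.2, 75.8]), 11.5)
scene round [243.   8.] (array([-91.1, 556.3]), array([186.9, 124.2]), 1.5)
scene white [116. 392.] (array([ 575.1, -480.6]), array([100.6,  41.3]), 37.6)
scene white [208. 286.] (array([ 555. , -263.2]), array([131.5, 152.6]), 80.2)
scene white [548. 295.] (array([1111.1,  238.7]), array([268.7, 884.9]), 0.1)
scene white [359. 136.] (array([552.4, 240.8]), array([151.9, 133. ]), 1.9)
scene white [48. 69.] (array([-314.7,  -41.3]), array([ 28.9, 250.9]), 70.4)
scene white [160.  17.] (array([-269.7,  347. ]), array([ 82.3, 266.4]), 54.7)
```

View pics/crop1.png

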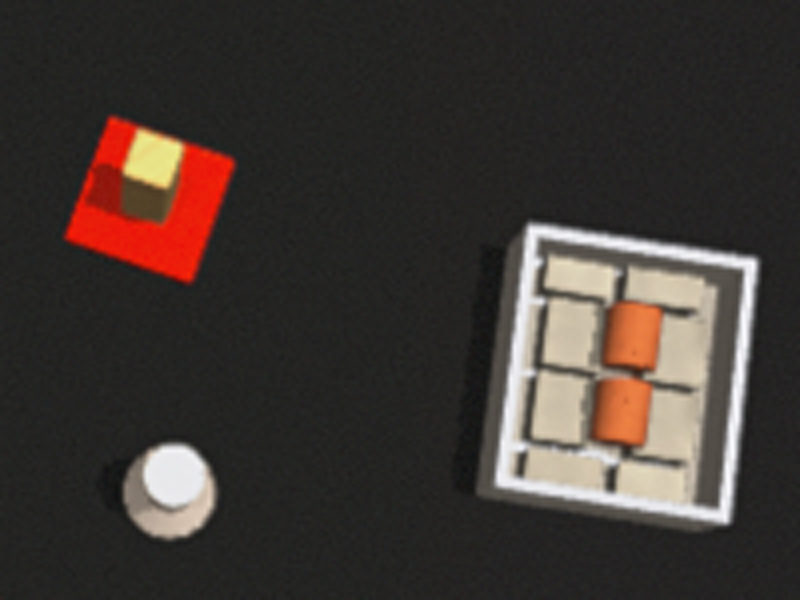

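Crop confirms it: a square red foot with a square wood handle at (328,163). Both its views agree: (0.6705, 0.0045), foot 81 mm, yaw ≡ 70°. The cell is at (0.555, −0.263), 132×153, yaw −9.7°. I'll turn to yaw 69.8° and set off.

Request:
move_arm(jaw=[0,0,0,0,0,0,0,0,0,0], dp=[[0,0,0],[0,0,0],[0,0,0],[0,0,0],[0,0,0],[0.061,0.0175,0],[0.061,0.0175,0],[0.061,0.0175,0],[0.061,0.0175,0],[0.061,0.0175,0]], rotation=[[0,0,-0.0516],[0,0,-0.0516],[0,0,-0.0516],[0,0,-0.0516],[0,0,-0.0516],[0,0,0],[0,0,0],[0,0,0],[0,0,0],[0,0,0]])

```text
clock: 1.35
position: [0.3988, -0.367, 0.2312]
tool_rot: [-3.141, -0.0, 1.219]
force: [0.7, 0.2, -0.9]
grip_width: 0.0854
```

Request:
move_arm(jaw=[0,0,0,0,0,0,0,0,0,0], dp=[[0.061,0.0175,0],[0.061,0.0175,0],[0.061,0.0175,0],[0.061,0.0175,0],[0.061,0.0175,0],[0.061,0.0175,0],[0.061,0.0175,0],[0.061,0.0175,0],[0,0,0],[0,0,0]], rotation=[[0,0,0],[0,0,0],[0,0,0],[0,0,0],[0,0,0],[0,0,0],[0,0,0],[0,0,0],[0,0,0],[0,0,0]])

```text
clock: 2.6
position: [0.6373, -0.041, 0.2308]
tool_rot: [-3.141, 0.001, 1.219]
force: [-0.1, -0.2, -0.4]
grip_width: 0.0852
```

```bash
cat >> h.py <<'E'
from scipy.spatial.transform import Rotation as Ro
def go(p,yaw):
    s=bot.observe(); R=Ro.from_euler('xyz',s['tool_rot']); Rt=Ro.from_euler('xyz',[np.pi,0,np.radians(yaw)])
    print('t',round(s['clock'],2),'p',np.round(s['position'],4),'rpy',np.round(np.degrees(s['tool_rot']),2),'F',np.round(s['force'],1),'w',round(s['grip_width'],4),'q7',round(s['qpos'][6],2))
    print('dp total',np.round(R.inv().apply(np.array(p)-s['position'])/.8,4),'rot',np.round((R.inv()*Rt).as_rotvec()/np.pi,4))
E
python3 -c "
from h import *
go([.6705,.0045,.055],69.8)
print('rounds',ray('top',[(448.2,199.2),(445.5,217.8)],.06))"
```

```text
t 2.6 p [ 0.6373 -0.041   0.2308] rpy [-1.7995e+02  4.0000e-02  6.9860e+01] F [-0.1 -0.2 -0.4] w 0.0852 q7 -0.56
dp total [0.0678 0.0195 0.2197] rot [-0.0003  0.0002  0.0003]
rounds [[ 0.5747134  -0.26764253]
 [ 0.53218184 -0.25910537]]
```

Request:
move_arm(jaw=[0,0,0,0,0,0,0,0], dp=[[0.034,0.01,0],[0.034,0.0095,0],[0,0,0.04],[0,0,0.04],[0,0,0.02],[0,0,0],[0,0,0],[0,0,0]], rotation=[[0,0,0],[0,0,0],[0,0,0],[0,0,0],[0,0,0],[0,0,0],[0,0,0],[0,0,0]])

```text
clock: 3.6
position: [0.6716, 0.0051, 0.1525]
tool_rot: [3.14, -0.001, 1.219]
force: [-0.9, 0.3, 0.3]
grip_width: 0.0853
```

```bash
python3 -c "
from h import *
go([.6705,.0045,.055],69.8)
cv2.imwrite('pics/wr.png',grab_frame('wrist'))"
```

```text
t 3.6 p [0.6716 0.0051 0.1525] rpy [ 1.7991e+02 -3.0000e-02  6.9850e+01] F [-0.9  0.3  0.3] w 0.0853 q7 -0.65
dp total [-0.0012 -0.0012  0.1219] rot [ 0.0005 -0.0002  0.0003]
```

View pics/wr.png

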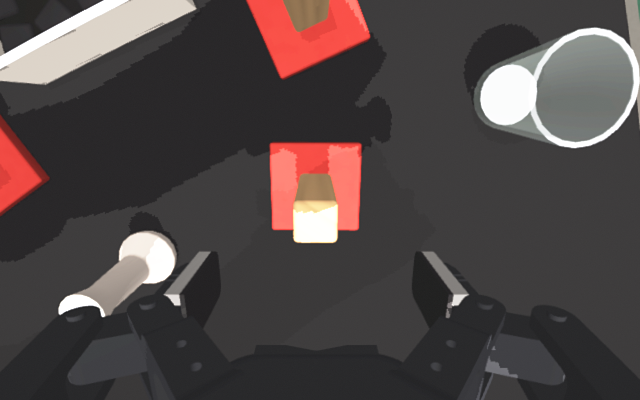

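Wrist view: the foot is square and centred between the fingers (px 316,187), the handle top at (315,222), and the pestle is well clear. Descending and gripping.

Request:
move_arm(jaw=[0,0,0,0,255,255,255,255,255,255], dp=[[-0.001,-0.001,0.04],[0,0,0.04],[0,0,0.0415],[0,0,0],[0,0,0],[0,0,0],[0,0,0],[0,0,0],[0,0,0],[0,0,0]], rotation=[[0,0,0],[0,0,0],[0,0,0],[0,0,0],[0,0,0],[0,0,0],[0,0,0],[0,0,0],[0,0,0],[0,0,0]], squeeze=80)

```text
clock: 4.9
position: [0.6706, 0.0046, 0.0552]
tool_rot: [3.14, -0.0, 1.219]
force: [0.5, -0.6, 7.6]
grip_width: 0.0271
```

```bash
python3 -c "
from h import *
go([.6705,.0045,.055],69.8)"
```

```text
t 4.9 p [0.6706 0.0046 0.0552] rpy [ 1.7993e+02 -2.0000e-02  6.9850e+01] F [ 0.5 -0.6  7.6] w 0.0271 q7 -0.69
dp total [-0.0002 -0.0001  0.0002] rot [ 0.0004 -0.0001  0.0003]
```

Request:
move_arm(jaw=[255,255,255,255,255,255,255,255,255], dp=[[0,0,-0.03],[0,0,-0.05],[0,0,-0.05],[0,0,-0.05],[0,0,0],[0,0,0],[0,0,0],[0,0,0],[0,0,0]], rotation=[[0,0,0],[0,0,0],[0,0,0],[0,0,0],[0,0,0],[0,0,-0.029],[0,0,-0.029],[0,0,0],[0,0,0]])

```text
clock: 6.02
position: [0.6698, 0.0046, 0.1975]
tool_rot: [-3.141, 0.0, 1.399]
force: [0.3, -0.3, -3.1]
grip_width: 0.027
```

```bash
python3 -c "
from h import *
go([.5545,-.2628,.195],80.3)"
```

```text
t 6.03 p [0.6698 0.0046 0.1975] rpy [-1.7995e+02  1.0000e-02  8.0170e+01] F [ 0.3 -0.3 -3.1] w 0.027 q7 -0.48
dp total [-0.3539 -0.085   0.0032] rot [-0.0003  0.     -0.0007]
```

Request:
move_arm(jaw=[255,255,255,255,255,255,255,255,255,255], dp=[[-0.03,-0.0072,0],[-0.05,-0.012,0],[-0.05,-0.012,0],[-0.05,-0.012,0],[-0.05,-0.012,0],[-0.05,-0.012,0],[-0.05,-0.012,0],[-0.0239,-0.0058,0],[0,0,0],[0,0,0]], rotation=[[0,0,0],[0,0,0],[0,0,0],[0,0,0],[0,0,0],[0,0,0],[0,0,0],[0,0,0],[0,0,0],[0,0,0]])

```text
clock: 7.28
position: [0.5558, -0.2618, 0.1981]
tool_rot: [3.141, -0.001, 1.402]
force: [0.4, -0.1, -3.6]
grip_width: 0.0275
```

```bash
python3 - <<'E'
from h import *
go([.5545,-.2628,.195],80.3)
a=grab_frame('top');b=grab_frame('scene')
for n,im in(('top',a),('scene',b)):
    bl,g,r=[im[...,i].astype(int) for i in range(3)]
    for c in blobs((r>110)&(g<45)&(bl<45),200):
        q=rect(ray(n,c,.142+.012)); 
        print(n,c.mean(0).round(),q)
cv2.imwrite('pics/c2.png',np.hstack([cv2.resize(a[120:280,370:530],None,fx=2.5,fy=2.5),cv2.resize(b[170:370,110:310],None,fx=2,fy=2)]))
E
```

```text
t 7.28 p [ 0.5558 -0.2618  0.1981] rpy [ 1.7999e+02 -4.0000e-02  8.0330e+01] F [ 0.4 -0.1 -3.6] w 0.0275 q7 -0.03
dp total [-0.0015 -0.0014  0.0038] rot [ 0.0001 -0.0002  0.0002]
top [275. 284.] (array([390.5, 117.8]), array([71.5, 71.4]), 11.2)
top [450. 201.] (array([ 556.6, -253.6]), array([64.6, 79. ]), 80.4)
top [269. 148.] (array([673.6, 130. ]), array([71.8, 71.4]), 3.6)
top [193. 144.] (array([688. , 296.7]), array([71.5, 71.9]), 81.2)
scene [217. 252.] (array([ 567.8, -244.1]), array([37.5, 62.1]), 80.2)
```

View pics/c2.png

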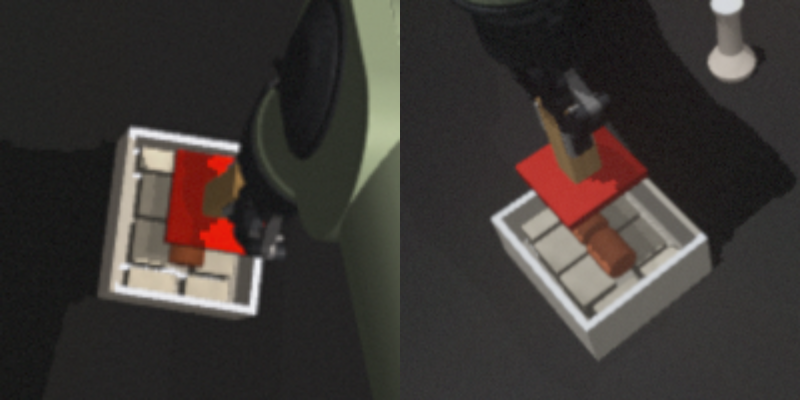

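The foot hangs level and square over the two rounds, clear of the walls. Now I lower it to just above them, then press in small steps.

Request:
move_arm(jaw=[255,255,255,255,255,255], dp=[[-0.0015,-0.0014,0],[0,0,0.03],[0,0,0.03],[0,0,0.025],[0,0,0],[0,0,0]], rotation=[[0,0,0],[0,0,0],[0,0,0],[0,0,0],[0,0,0],[0,0,0]])

```text
clock: 8.12
position: [0.5545, -0.2639, 0.1309]
tool_rot: [3.141, 0.0, 1.402]
force: [0.6, 0.0, -3.6]
grip_width: 0.0273
```

Request:
move_arm(jaw=[255,255,255,255,255,255], dp=[[0,0,0.005],[0,0,0.005],[0,0,0.005],[0,0,0.005],[0,0,0.005],[0,0,0]], rotation=[[0,0,0],[0,0,0],[0,0,0],[0,0,0],[0,0,0],[0,0,0]])

```text
clock: 8.88
position: [0.5538, -0.2638, 0.1097]
tool_rot: [-3.141, -0.0, 1.402]
force: [-0.0, 0.4, -3.2]
grip_width: 0.0277
```

Request:
move_arm(jaw=[255,255,255,255,255,255], dp=[[0,0,0.004],[0,0,0.004],[0,0,0.004],[0,0,0.004],[0,0,0],[0,0,0]], rotation=[[0,0,0],[0,0,0],[0,0,0],[0,0,0],[0,0,0],[0,0,0]])

```text
clock: 9.62
position: [0.5541, -0.2639, 0.0974]
tool_rot: [3.141, 0.0, 1.402]
force: [0.2, 0.8, -4.4]
grip_width: 0.0273
```

```bash
python3 - <<'E'
from h import *
go([.5545,-.2628,.093],80.3)
a=grab_frame('top');b=grab_frame('scene')
cv2.imwrite('pics/c3.png',np.hstack([cv2.resize(a[120:280,370:530],None,fx=2.5,fy=2.5),cv2.resize(b[200:360,130:290],None,fx=2.5,fy=2.5)]))
E
```

```text
t 9.62 p [ 0.5541 -0.2639  0.0974] rpy [179.99   0.    80.3 ] F [ 0.2  0.8 -4.4] w 0.0273 q7 -0.08
dp total [0.0015 0.0002 0.0054] rot [0. 0. 0.]
```

View pics/c3.png

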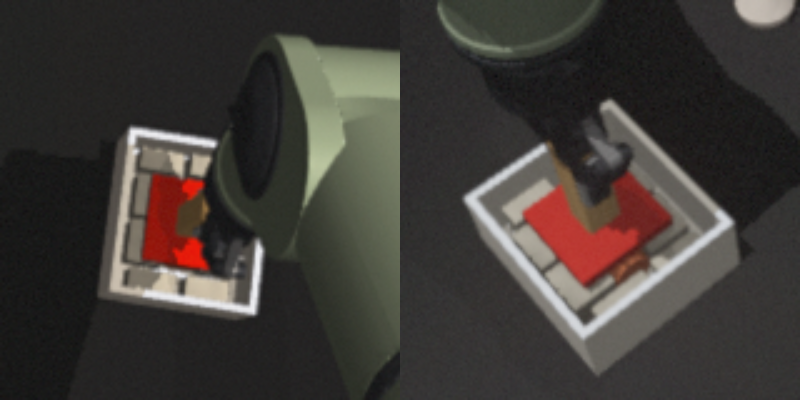

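Foot is down in the cell with both rounds under it; one end face is visible at crop px (632,267). Still no hard stop, so I press on down.

Request:
move_arm(jaw=[255,255,255,255,255,255], dp=[[0,0,0.0025],[0,0,0.0025],[0,0,0.0015],[0,0,0],[0,0,0],[0,0,0]], rotation=[[0,0,0],[0,0,0],[0,0,0],[0,0,0],[0,0,0],[0,0,0]])

```text
clock: 10.48
position: [0.5542, -0.2641, 0.0929]
tool_rot: [3.141, 0.0, 1.401]
force: [-3.5, 1.4, 10.1]
grip_width: 0.0276
```

Request:
move_arm(jaw=[255,255,255,255], dp=[[0,0,0.001],[0,0,0.0005],[0,0,0],[0,0,0]], rotation=[[0,0,0],[0,0,0],[0,0,0],[0,0,0]])

```text
clock: 10.98
position: [0.5543, -0.2642, 0.0927]
tool_rot: [3.141, 0.001, 1.401]
force: [-9.8, 3.3, 30.4]
grip_width: 0.0269
```

Hard stop at foot height ≈ 38 mm, as expected for fully seated. Lift off, and head back to the tamper's own spot.

Request:
move_arm(jaw=[255,255,255,255,255,255,255,255,255,255], dp=[[0,0,-0.005],[0,0,-0.02],[0,0,-0.04],[0,0,-0.04],[0,0,-0.03],[0.03,0.007,0],[0.05,0.012,0],[0.05,0.012,0],[0.03,0.007,0],[0,0,0]], rotation=[[0,0,0],[0,0,0],[0,0,0],[0,0,0],[0,0,0],[0,0,0],[0,0,0],[0,0,0],[0,0,0],[0,0,0]])

```text
clock: 12.22
position: [0.6063, -0.1404, 0.1996]
tool_rot: [3.141, -0.001, 1.405]
force: [0.0, -0.6, -3.3]
grip_width: 0.0268
```

```bash
python3 - <<'E'
from h import *
go([.6705,.0045,.195],80.3)
a=grab_frame('top');b=grab_frame('scene')
cv2.imwrite('pics/c4.png',np.hstack([cv2.resize(a[150:270,390:510],None,fx=3.3,fy=3.3),cv2.resize(b[230:350,150:270],None,fx=3.3,fy=3.3)]))
for n,im in(('top',a),('scene',b)):
    bl,g,r=[im[...,i].astype(int) for i in range(3)]
    m=(r>90)&(r-g>50)&(g>30)&(g-bl>15)
    for c in blobs(m,15):
        q=ray(n,c,.034); k=np.hypot(*(q.mean(0)-[.555,-.263]))
        if k<.1: print(n,c.mean(0).round(),rect(q))
E
```

```text
t 12.22 p [ 0.6063 -0.1404  0.1996] rpy [ 1.7997e+02 -6.0000e-02  8.0490e+01] F [ 0.  -0.6 -3.3] w 0.0268 q7 -0.25
dp total [0.1919 0.0492 0.006 ] rot [ 0.0002 -0.0004  0.0011]
scene [216. 300.] (array([ 575.2, -270.9]), array([26.9, 39.5]), 82.2)
scene [202. 285.] (array([ 533.4, -262.5]), array([26.3, 40.9]), 78.6)
```

View pics/c4.png

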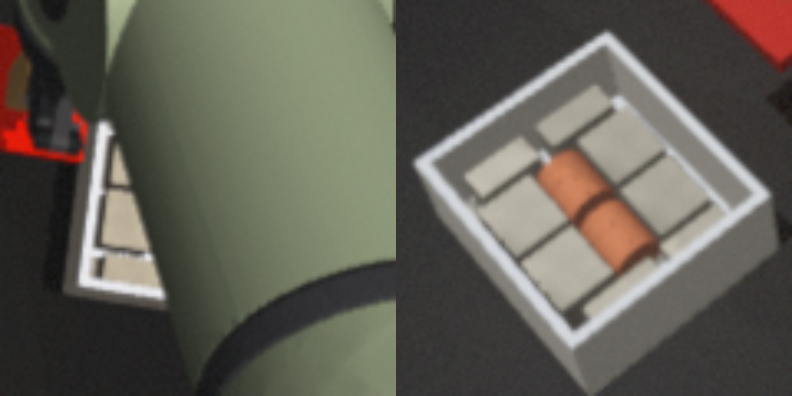

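Both rounds lie sunk between the parted blocks, scene crop (575,185) and (620,235). Now stand the tamper back at its spot.

Request:
move_arm(jaw=[255,255,255,255,255,255,255,255,255,255], dp=[[0.03,0.0082,0],[0.05,0.0128,0],[0.05,0.0128,0],[0.04,0.01,0],[0.022,0.0054,0],[0,0,0.05],[0,0,0.05],[0,0,0.04],[0,0,0.02],[0,0,0]], rotation=[[0,0,0],[0,0,0],[0,0,0],[0,0,0],[0,0,0],[0,0,0],[0,0,0],[0,0,0],[0,0,0],[0,0,0]])

```text
clock: 13.58
position: [0.6699, 0.0011, 0.0705]
tool_rot: [-3.141, 0.0, 1.401]
force: [-1.6, 0.2, -2.1]
grip_width: 0.0273
```

```bash
python3 -c "
from h import *
go([.6705,.0045,.055],80.3)"
```

```text
t 13.57 p [0.6699 0.0011 0.0705] rpy [-1.7994e+02  3.0000e-02  8.0250e+01] F [-1.6  0.2 -2.1] w 0.0273 q7 -0.53
dp total [ 0.0043 -0.      0.0194] rot [-0.0003  0.0002 -0.0003]
```

Request:
move_arm(jaw=[255,255,255,255,255,255], dp=[[0,0,0.008],[0,0,0.006],[0,0,0.003],[0,0,0.002],[0,0,0],[0,0,0]], rotation=[[0,0,0],[0,0,0],[0,0,0],[0,0,0],[0,0,0],[0,0,0]])

```text
clock: 14.32
position: [0.6703, 0.0019, 0.0558]
tool_rot: [3.141, -0.0, 1.401]
force: [-0.4, -0.2, -3.5]
grip_width: 0.0274
```

Request:
move_arm(jaw=[255,255,255], dp=[[0,0,0.001],[0,0,0.0005],[0,0,0]], rotation=[[0,0,0],[0,0,0],[0,0,0]])

```text
clock: 14.7
position: [0.6705, 0.0018, 0.0551]
tool_rot: [3.141, -0.0, 1.401]
force: [-0.6, -0.1, 5.9]
grip_width: 0.0275
```

Foot on the bench (+9 N). Release slowly and back straight up.

Request:
move_arm(jaw=[120,60,0,0,0,0,0,0,0,0], dp=[[0,0,0],[0,0,0],[0,0,0],[0,0,0],[0,0,0],[0,0,-0.03],[0,0,-0.05],[0,0,-0.05],[0,0,-0.05],[0,0,0]], rotation=[[0,0,0],[0,0,0],[0,0,0],[0,0,0],[0,0,0],[0,0,0],[0,0,0],[0,0,0],[0,0,0],[0,0,0]])

```text
clock: 15.95
position: [0.6716, 0.002, 0.2018]
tool_rot: [3.137, -0.001, 1.401]
force: [0.2, -0.1, -0.6]
grip_width: 0.0857
```

```bash
python3 - <<'E'
from h import *
go([.6705,.0045,.2],80.3)
b=grab_frame('scene')
bl,g,r=[b[...,i].astype(int) for i in range(3)]
for c in blobs((r>110)&(g<60)&(bl<60),200): print(c.mean(0).round(),rect(ray('scene',c,.012)))
for c in blobs((r>90)&(r-g>50)&(g>30)&(g-bl>15),15):
    q=ray('scene',c,.034)
    if np.hypot(*(q.mean(0)-[.555,-.263]))<.1: print('round',rect(q))
cv2.imwrite('pics/c5.png',b)
E
```

```text
t 15.95 p [0.6716 0.002  0.2018] rpy [ 1.7972e+02 -6.0000e-02  8.0290e+01] F [ 0.2 -0.1 -0.6] w 0.0857 q7 -0.48
dp total [ 0.0028 -0.0019  0.0022] rot [ 0.0015 -0.0003 -0.0001]
[341. 239.] (array([ 6.699e+02, -6.000e-01]), array([83.9, 81.3]), 79.6)
[394. 206.] (array([714. , 141.6]), array([79.5, 78.5]), 3.5)
[438. 161.] (array([730. , 329.5]), array([84. , 81.9]), 81.3)
[278. 150.] (array([392.9, 128.6]), array([78.8, 78.6]), 10.4)
[243.  10.] (array([-145. ,  616.9]), array([138.4, 195.1]), 89.7)
round (array([ 575.2, -270.9]), array([26.9, 39.5]), 82.2)
round (array([ 532.4, -262.2]), array([26.9, 38.7]), 80.1)
```

View pics/c5.png

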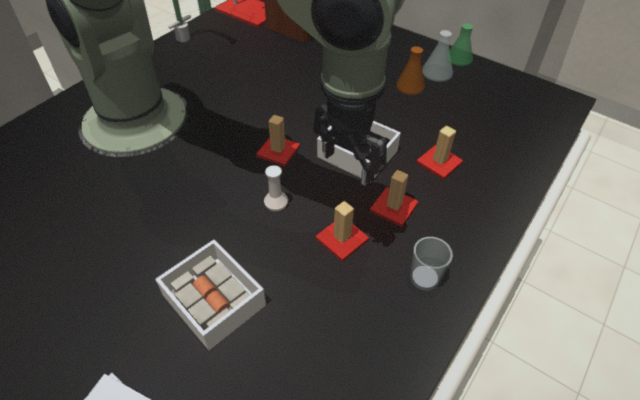

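The tamper stands upright and free at (343,235), the gripper is open and clear above it, and the rounds at (210,293) are down in the cell.

```bash
python3 -c "
from workcell import workorder
print(workorder.job_done())"
```

```text
the job is handed in; nothing more can be done
None
```

Both terracotta rounds are pressed down between the blocks, and the tamper is back upright on the bench, released. I handed the job in at about 16 s of the 48 s; no verdict is reported.

- **Tool:** I used the rightmost red-foot tamper, gripped by its handle, with the fingers kept above the rim of the cell.
- **Pressing:** One press took both rounds down together. It ended in a hard stop with the foot about 38 mm above the cell's underside, at roughly 34 N. That matches rounds that are fully down.
- **Rounds:** In the scene view they lie side by side, sunk between the parted blocks. That was the only view of them afterwards, because the arm hid the cell from the top camera.
- **Tamper:** It stands at about (0.670, 0.000), a few millimetres from where it started and turned about 10°. The foot made contact (about 9 N) before I opened the jaws. The gripper is open and well above it, with the force reading near zero.

No check failed. In the last picture the foot measured 84 × 81 mm against a true 80 mm, about the same as an untouched tamper in that picture, so I put it down to how the colour mask picks out the edges.

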